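# Shelve two oil filters behind the shelf lip

### The job

Put both white oil filters away: lift each over the blue lip of the low shelf and stand it upright behind the lip, side by side in the empty bay next to the cartons. Set them down rather than letting them fall from a height, and leave the black filter standing where it is.

Things in the scene. Friction and masses are not known exactly. Their poses are not given: they have to be found in the camera images.
- white_filter_a: One of two identical white spin-on oil filters: a smooth upright can with a blue band low down and a slightly domed fluted top; size 58 mm diameter, 82 mm tall, about 0.3 kg, rigid. It starts upright on the table with 50 mm or more free on both sides in y. Origin: centre of its underside; z axis along the can, up.
- white_filter_b: The other white oil filter, same as white_filter_a; size 58 mm diameter, 82 mm tall, about 0.3 kg, rigid. It starts upright on the table with 50 mm or more free on both sides in y. Origin: centre of its underside; z axis along the can, up.
- black_filter: A black filter with an orange band, the wrong type, same shape and size as the white ones; it stays where it stands. size 58 mm diameter, 82 mm tall, about 0.3 kg, rigid. It starts upright on the table with 50 mm or more free on both sides in y. Origin: centre of its underside; z axis along the can, up.
- shelf: Low fixed shelf: grey deck 20 mm above the table, blue front lip on its -x side (towards the robot), grey back and ends; all 4 mm thick, tops 60 mm above the table. Origin: at table height under the empty bay's centre; x lip to back, y along the lip, z up; yaw within 10 degrees. Bay inside: x -53 to 53, y -130 to 130 mm. Beyond it at -y stand fixed cartons, tops 82 mm above the table.
There are look-alikes about, which are no part of the job. Leave any pink look-alike of the white_filter_b alone. Leave any brown look-alike of the white_filter_a alone.

How it is judged:
At the end, for the whole second after the job is handed in: Both white filters released, at rest and upright within 10 degrees on the deck of the empty bay (underside within 10 mm of the deck; from the bay centre, within 35 mm lip to back and 115 mm along the lip); the black filter upright within 10 degrees, within 30 mm of its start (x of white_filter_a in the frame of shelf between -0.035 and 0.035 m and y of white_filter_a in the frame of shelf between -0.115 and 0.115 m and z of white_filter_a in the frame of shelf between 0.01 and 0.03 m and angle between each of white_filter_a, white_filter_b, black_filter's own z axis and vertical below 0.17 rad and linear speed of each of white_filter_a, white_filter_b below 0.02 m/s and contact force between each of white_filter_a, white_filter_b and the fingers below 0.1 N and x of white_filter_b in the frame of shelf between -0.035 and 0.035 m and y of white_filter_b in the frame of shelf between -0.115 and 0.115 m and z of white_filter_b in the frame of shelf between 0.01 and 0.03 m and distance of black_filter from where it was at the start of the episode below 0.03 m); the robot touches nothing.
It fails at once if a white filter falls from a height or is thrown (faster than 1.2 m/s while not held, a fall of about 7 cm) ((linear speed of white_filter_a above 1.2 m/s and contact force between white_filter_a and the fingers below 0.1 N) or (linear speed of white_filter_b above 1.2 m/s and contact force between white_filter_b and the fingers below 0.1 N)).
It fails at once if the black filter is moved by more than 30 mm or tipped over (distance of black_filter from where it was at the start of the episode above 0.03 m or angle between black_filter's own z axis and vertical above 0.35 rad).
It also fails if it takes over 51 s, if anything falls off the work surface, if the arm or the gripper's body presses on something with over 40 N, if the wrist force passes 120 N, or if a joint passes its speed limit or range.

### The arm

A 7-joint arm with a two-finger parallel gripper is mounted at the origin on the work surface. World frame = base frame: x ahead of the robot, y to its left, z up, the work surface at z = 0. Lengths are in m, angles in rad, forces in N, time in s.
With the tool pointing down it reaches from about 0.425 to 0.875 m from the base axis. Payload 4.7 kg.
Tool frame: the origin (TCP) lies midway between the tips of the shut fingers; the grasp point (between the pads) lies ctrl.grasp_offset behind it (ctrl.grasp_offset is the distance from the TCP to the grasp point, in m); z points along the fingers, y is the line along which they close (so a half turn about z gives the same grasp; the last joint's range is limited). The gripper opens to 87 mm and grips with 3 to 60 N. Pads are 19 mm wide; open, the fingers measure 117 mm over their backs; the gripper's body (75 mm by 190 mm) begins 51 mm behind the grasp point.
Start: joints at [1.236, 0.321, -0.07, 1.45, 0.023, 1.371, -0.057], TCP at [0.222, -0.611, 0.223] pointing down, gripper open.
Joint ranges: [-2.86, 2.86], [-0.3, 2.09], [-1.38, 1.24], [0.06, 2.45], [-1.56, 4.7], [0.09, 2.05], [-2.69, 2.69]. Speed limits (rad/s): [2.57, 2.57, 3.14, 3.14, 3.14, 3.14, 3.14].

### API

Orientations are given as a rotation vector (axis times angle).
In Python, from bench import ctrl gives the robot as it stands. The module is installed in compiled form; this text tells all that it offers.
- The arm moves only by the tool jog_arm, never from a script. Its argument "moves" is one flat list of numbers, 7 for each row, row after row: the shift along the tool's x, y, z in units of 30 cm (1.0 is 30 cm), then the turn, a rotation vector about the tool's x, y, z in units of 60 degrees (1.0 is 60 degrees), then the gripper's target within -1 to 1 (fully open at 1, half-way at 0, shut at -1). In form: [x, y, z, wx, wy, wz, fingers, x, y, z, wx, wy, wz, fingers, ...]. A call has exactly 8 rows; each row is the pose to reach, as a shift and turn from the pose commanded when the call began, along the tool's axes at that moment; what a row does not reach only later rows make up. A row lasts 1/8 s, in which the tool goes at most 62.5 mm and 10.7 degrees, less where a joint would pass 70% of its speed; a pose out of reach is approached as far as the arm can. A call with a number of a shift or a turn outside -1 to 1 is refused whole. A call with a gripper value outside its range is refused whole. The fingers move at their own pace and stop on an object; "newtons" is the grip in N (left out, the last holds). Time passes only in rows, so rows that repeat a pose let the fingers close, or fill a call up. It gives the time, the measured TCP pose, the force, the opening and the grip force at its end, in the units of the state.
- ctrl.get_state(): the state, without advancing time (a new reading comes with each control period).
- ctrl.get_image(name): name is "scene" or "top" or "wrist"; returns a dict with "pixels" (400x640x3 uint8, red, green, blue), "fx", "fy", "cx", "cy" (pixels), "xyz" and "rotation" of the camera in the world; the wrist camera has in their place "tool_from_camera" (4x4, takes a point from camera to tool coordinates, whose origin is the TCP and whose axes are the flange's). Camera axes: x right, y up, looking along -z (the intrinsics and any distortion apply to the point x, -y, -z); pixel columns grow to the right and rows downward; lengths in m; the calibration is good to about 2 mm. The wrist camera is an equidistant fisheye: a pixel r from the principal point sees the ray r / f radians off the axis. A picture is of the moment at which its call begins: read the wrist's pose just before it. There is no depth.
- ctrl.close_job(): hands the job in; it is judged then, once.
The state is a dict: "time": time; "joint_positions": joint angles; "qd": joint speeds; "joint_torque": joint torques, N m; "position": TCP position; "tool_rot": TCP orientation; "ft_force": force on the tool from outside, world axes, zero at the start; "torque": the same for the moment, N m; "grip_width": opening from 0.0 (shut) to 1.0 (fully open); "grip_force": force on a finger pad.
Only numpy, scipy, OpenCV 4.12 (cv2) and the standard library are available. Lean on these libraries where they do the work, as an engineer would, in place of code of your own. Each camera call takes 0.05 s, during which the arm holds its last target. There are 200 camera calls.

## Working session

There is one attempt and no reset: what is moved stays moved. The work goes in short steps, Python scripts to look and compute and a tool call to move; the robot and the scene stay as the last step left them, time stands still between calls to the robot, and variables do not carry over. Pictures are saved under pics/ and viewed, at most 10 in all, crops included, and the job is handed in when it is done.

Besides the shell and the picture viewer there is one more tool, called after "Request:" in YAML: its name, and indented under it one key for each argument. jog_arm: Moves the arm, as the interface text tells. Its arguments: {"type":"object","properties":{"moves":{"type":"array"},"newtons":{"type":"number"}},"required":["moves"]}

```bash
mkdir -p pics; python3 - <<'E'
from bench import ctrl
import cv2,numpy as np
s=ctrl.get_state(); print({k:np.round(v,3) for k,v in s.items()}, ctrl.grasp_offset)
for n in("top","scene"):
    i=ctrl.get_image(n); cv2.imwrite(f"pics/{n}0.png",i["pixels"][:,:,::-1]); print(n,{k:np.round(v,4).tolist() for k,v in i.items() if k!="pixels"})
E
```

```text
{'time': np.float64(0.0), 'joint_positions': array([ 1.236,  0.322, -0.07 ,  1.452,  0.023,  1.371, -0.057]), 'qd': array([ 0.001,  0.   ,  0.001,  0.   , -0.   , -0.001, -0.001]), 'joint_torque': array([-0.0000e+00, -4.9129e+01, -4.0400e-01, -3.1253e+01, -6.4000e-02,
        4.4000e-02,  0.0000e+00]), 'position': array([ 0.222, -0.61 ,  0.221]), 'tool_rot': array([-3.092e+00, -5.450e-01,  1.000e-03]), 'ft_force': array([ 0.425, -0.034,  1.171]), 'torque': array([-0.005,  0.018,  0.026]), 'grip_force': np.float64(0.0), 'grip_width': np.float64(1.0)} 0.0187
top {'fx': 414.7391, 'fy': 414.7391, 'cx': 320.5101, 'cy': 204.399, 'xyz': [0.3706, 0.0029, 0.9319], 'rotation': [0.121, -0.1343, -1.5425]}
scene {'fx': 372.6769, 'fy': 372.6769, 'cx': 320.5207, 'cy': 195.0396, 'xyz': [0.7374, 0.3905, 0.7231], 'rotation': [0.2029, 0.7768, 2.4837]}
```

View pics/top0.png

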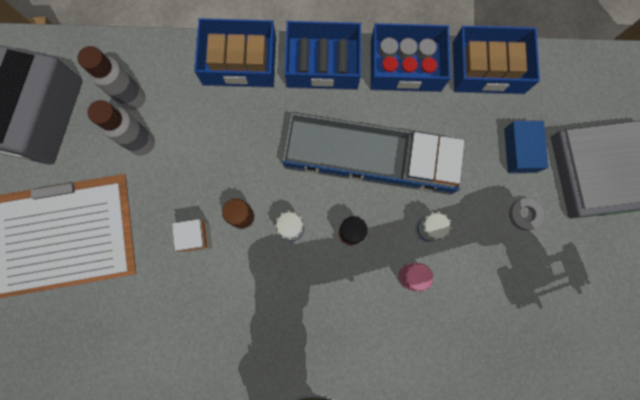

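View pics/scene0.png

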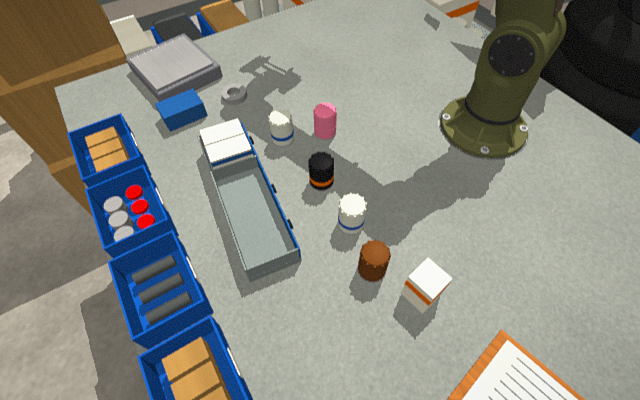

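The top view shows the white filters at about (290,225) and (435,226), black at (353,230), pink at (418,277) and brown at (237,213). The bay spans about (285,115) to (408,180), with the cartons to its right. The scene view agrees.

```bash
cat > h.py <<'E'
import cv2,numpy as np
from scipy.spatial.transform import Rotation as R
def ray(i,u,v):
    d=np.array([(u-i["cx"])/i["fx"],-(v-i["cy"])/i["fy"],-1.]); return R.from_rotvec(i["rotation"]).apply(d)
def onz(i,u,v,z):
    d=ray(i,u,v); p=np.array(i["xyz"]); return p+d*(z-p[2])/d[2]
def blobs(m,lo=60):
    n,l,s,c=cv2.connectedComponentsWithStats(m.astype(np.uint8))
    return [(s[k],c[k]) for k in range(1,n) if s[k][4]>lo]
E
python3 - <<'E'
from bench import ctrl
from h import *
i=ctrl.get_image("top"); im=i["pixels"].astype(int)
hsv=cv2.cvtColor(i["pixels"],cv2.COLOR_RGB2HSV)
w=(im.min(2)>125)&(hsv[:,:,1]<50)
for s,c in blobs(w):
    if 180<c[1]<300: print("white",s,c.round(1),onz(i,*c,.082).round(3))
k=(im.max(2)<45)
for s,c in blobs(k):
    if 180<c[1]<300 and 150<c[0]<500: print("black",s,c.round(1),onz(i,*c,.082).round(3))
cr=i["pixels"][95:255,270:470,::-1]
cv2.imwrite("pics/crop.png",cv2.resize(cr,None,fx=4,fy=3.75 if 0 else 3.7,interpolation=cv2.INTER_CUBIC))
E
```

```text
white [    0   184   127   109 10942] [ 60.8 238.2] [0.427 0.524 0.082]
white [527 200  16  18  62] [535.5 207.2] [ 0.516 -0.451  0.082]
white [276 212  28  27 551] [289.2 224.7] [0.467 0.061 0.082]
white [425 212  25  21 366] [436.3 222.2] [ 0.479 -0.243  0.082]
white [172 219  30  32 783] [186.4 234.5] [0.441 0.27  0.082]
black [340 217  27  27 578] [352.7 230. ] [ 0.459 -0.07   0.082]
```

View pics/crop.png

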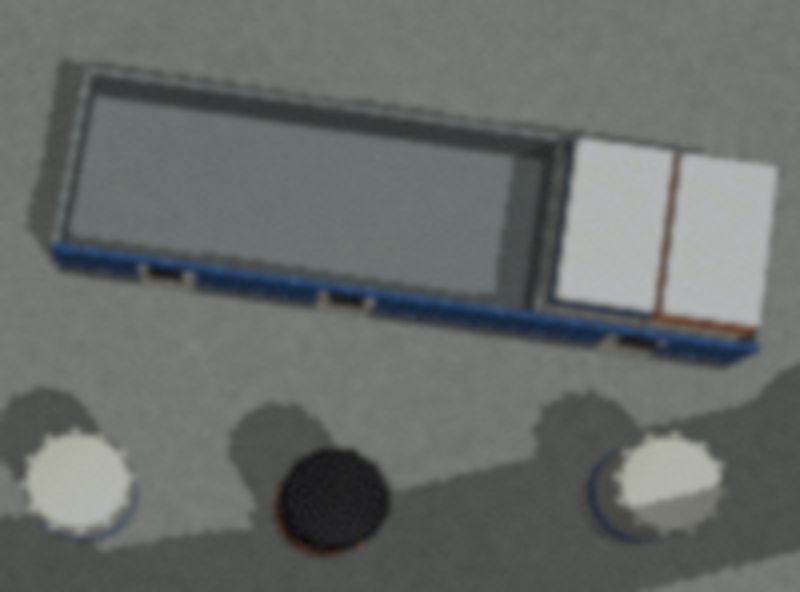

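The crop shows the white tops at u,v = (289.5,225) and (437,226). The bay's rim corners are lip-left at (285,160.7), lip-right at (407.5,177.5), back-left at (293,116) and back-right at (411,132.3).

```bash
cat >> h.py <<'E'
def tool(p,yaw=None):
    "shift (in 30cm units) and turn (60deg units) from measured pose to world TCP p; yaw = wanted direction of tool y, mod pi"
    from bench import ctrl
    s=ctrl.get_state(); r=R.from_rotvec(s["tool_rot"]); M=r.as_matrix()
    d=r.inv().apply(np.array(p)-s["position"])/.3
    t=np.zeros(3)
    if yaw is not None:
        a=(yaw+np.pi/2)%np.pi-np.pi/2
        best=None
        for a in (yaw,yaw+np.pi):
            y=np.array([np.cos(a),np.sin(a),0]);z=np.array([0,0,-1.]);x=np.cross(y,z)
            q=(r.inv()*R.from_matrix(np.c_[x,y,z])).as_rotvec()
            if best is None or np.linalg.norm(q)<np.linalg.norm(best): best=q
        t=best/np.radians(60)
    return d.round(3),t.round(3)
E
python3 - <<'E'
from bench import ctrl
from h import *
i=ctrl.get_image("top")
for n,u,v,z in [("A",289.5,225,.082),("B",437,225.8,.082),("K",352.7,230,.082),("lipL",285,160.7,.06),("lipR",407.5,177.4,.06),("lipEnd",459,188,.06),("bL",293.25,116.1,.06),("bR",411,132.3,.06)]:
    print(n,onz(i,u,v,z).round(4))
s=ctrl.get_state(); print(s["time"],R.from_rotvec(s["tool_rot"]).as_matrix().round(3))
E
```

```text
A [0.4659 0.0602 0.082 ]
B [ 0.4719 -0.2442  0.082 ]
K [ 0.4588 -0.0701  0.082 ]
lipL [0.6081 0.0764 0.06  ]
lipR [ 0.578  -0.1891  0.06  ]
lipEnd [ 0.5575 -0.2999  0.06  ]
bL [0.71  0.062 0.06 ]
bR [ 0.6798 -0.1979  0.06  ]
0.2 [[ 0.94   0.342 -0.   ]
 [ 0.342 -0.94   0.001]
 [-0.    -0.001 -1.   ]]
```

```bash
python3 -c "
from h import *
print(tool([.472,-.244,.15],np.radians(83.4)))"
```

```text
(array([ 1.201, -0.863,  0.241]), array([-0.001,  0.   ,  0.443]))
```

Request:
jog_arm:
  moves: [0.13, -0.09, 0, 0, 0, 0.06, 1, 0.27, -0.19, 0, 0, 0, 0.12, 1, 0.41, -0.29, 0, 0, 0, 0.18, 1, 0.55, -0.39, 0.02, 0, 0, 0.24, 1, 0.69, -0.49, 0.04, 0, 0, 0.3, 1, 0.83, -0.59, 0.06, 0, 0, 0.36, 1, 0.93, -0.67, 0.08, 0, 0, 0.42, 1, 0.98, -0.72, 0.1, 0, 0, 0.443, 1]
  newtons: 25

```text
time: 1.2
position: [0.426, -0.3048, 0.1924]
tool_rot: [-3.136, 0.177, -0.0]
ft_force: [-1.4, -0.3, 0.2]
grip_width: 0.998
grip_force: 0.0
```

```bash
python3 -c "
from h import *
from bench import ctrl
s=ctrl.get_state();print(s['time'],s['position'].round(3))
print(tool([.472,-.244,.15],np.radians(83.4)))"
```

```text
1.2 [ 0.426 -0.305  0.192]
(array([ 0.13 , -0.219,  0.141]), array([-0.   , -0.   ,  0.002]))
```

Request:
jog_arm:
  moves: [0.05, -0.08, 0.04, 0, 0, 0, 1, 0.1, -0.16, 0.09, 0, 0, 0, 1, 0.13, -0.219, 0.13, 0, 0, 0, 1, 0.13, -0.219, 0.14, 0, 0, 0, 1, 0.13, -0.219, 0.14, 0, 0, 0, 1, 0.13, -0.219, 0.14, 0, 0, 0, 1, 0.13, -0.219, 0.14, 0, 0, 0, 1, 0.13, -0.219, 0.14, 0, 0, 0, 1]

```text
time: 2.2
position: [0.4708, -0.2471, 0.1508]
tool_rot: [3.136, -0.182, 0.001]
ft_force: [-0.1, -0.3, -0.5]
grip_width: 0.999
grip_force: 0.0
```

```bash
python3 -c "
from h import *
from bench import ctrl
s=ctrl.get_state();print(s['time'],s['position'].round(4))
i=ctrl.get_image('wrist');cv2.imwrite('pics/w1.png',i['pixels'][:,:,::-1]);print({k:np.round(v,4).tolist() for k,v in i.items() if k!='pixels'})
T=np.array(i['tool_from_camera']); 
# where should B top centre & axes appear: project TCP-frame point
r=R.from_rotvec(s['tool_rot'])
for p in ([.472,-.244,.082],[.472+.029,-.244,.082],[.472,-.244+.029,.082]):
    q=r.inv().apply(np.array(p)-s['position']); c=np.linalg.inv(T)@np.r_[q,1]; c=c[:3]*[1,-1,-1]
    th=np.arctan2(np.hypot(*c[:2]),c[2]); print(np.array([i['cx'],i['cy']])+i['fx']*th*c[:2]/np.hypot(*c[:2]))
print(tool([.472,-.244,.039],np.radians(83.4)))"
```

```text
2.2 [ 0.4708 -0.2471  0.1508]
{'fx': 309.7069, 'fy': 309.7069, 'cx': 319.6586, 'cy': 199.2874, 'tool_from_camera': [[-0.0005, 0.9586, 0.2846, 0.0779], [1.0, 0.0005, -0.0, 0.0007], [-0.0002, 0.2846, -0.9586, -0.163], [0.0, 0.0, 0.0, 1.0]]}
[314.60756051 209.33103484]
[310.03807505 173.50685084]
[278.49983265 213.28725943]
(array([ 0.003, -0.01 ,  0.373]), array([ 0., -0., -0.]))
```

View pics/w1.png

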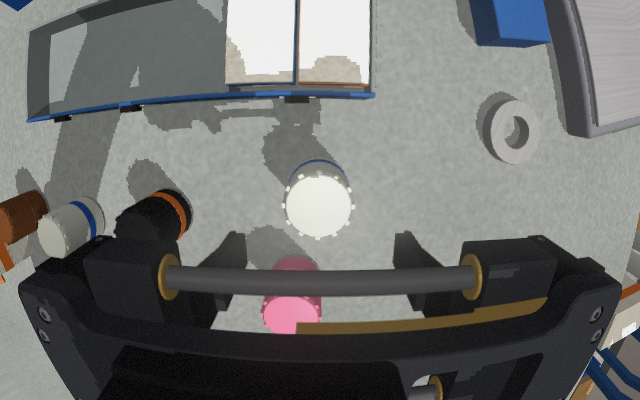

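Wrist view: the white filter B top is centred at (318.5,205), 4 px from the prediction, giving B ≈ (0.475,-0.247). Fingertips straddle it. Descending and gripping.

Request:
jog_arm:
  moves: [0.014, -0.002, 0.06, 0, 0, 0, 1, 0.014, -0.002, 0.15, 0, 0, 0, 1, 0.014, -0.002, 0.24, 0, 0, 0, 1, 0.014, -0.002, 0.32, 0, 0, 0, 1, 0.014, -0.002, 0.37, 0, 0, 0, 1, 0.014, -0.002, 0.37, 0, 0, 0, 1, 0.014, -0.002, 0.37, 0, 0, 0, -1, 0.014, -0.002, 0.37, 0, 0, 0, -1]
  newtons: 25

```text
time: 3.25
position: [0.476, -0.2469, 0.0406]
tool_rot: [3.135, -0.181, 0.003]
ft_force: [0.8, -0.1, -0.8]
grip_width: 0.855
grip_force: 0.0
```

Request:
jog_arm:
  moves: [0, 0, 0, 0, 0, 0, -1, 0, 0, 0, 0, 0, 0, -1, 0, 0, 0, 0, 0, 0, -1, 0, 0, -0.05, 0, 0, 0, -1, 0, 0, -0.12, 0, 0, 0, -1, 0, 0, -0.2, 0, 0, 0, -1, 0, 0, -0.26, 0, 0, 0, -1, 0, 0, -0.29, 0, 0, 0, -1]

```text
time: 4.25
position: [0.4755, -0.2467, 0.1279]
tool_rot: [3.136, -0.181, 0.002]
ft_force: [0.2, -0.3, -2.4]
grip_width: 0.659
grip_force: 25.0
```

```bash
python3 -c "
from h import *
print(tool([.638,-.117,.125],np.radians(83.4)),tool([.638,-.117,.062],np.radians(83.4)))"
```

```text
(array([ 0.488, -0.492,  0.01 ]), array([ 0.001, -0.001,  0.   ])) (array([ 0.488, -0.492,  0.22 ]), array([ 0.001, -0.001,  0.   ]))
```

Request:
jog_arm:
  moves: [0.04, -0.06, -0.05, 0, 0, 0, -1, 0.12, -0.17, -0.05, 0, 0, 0, -1, 0.22, -0.28, -0.05, 0, 0, 0, -1, 0.32, -0.38, -0.05, 0, 0, 0, -1, 0.41, -0.45, -0.05, 0, 0, 0, -1, 0.47, -0.485, -0.05, 0, 0, 0, -1, 0.488, -0.492, -0.02, 0, 0, 0, -1, 0.488, -0.492, 0, 0, 0, 0, -1]

```text
time: 5.25
position: [0.6364, -0.1172, 0.1249]
tool_rot: [3.136, -0.181, -0.004]
ft_force: [0.3, -0.1, -2.0]
grip_width: 0.66
grip_force: 25.0
```

```bash
python3 -c "
from h import *
from bench import ctrl
s=ctrl.get_state();print(s['time'],s['position'].round(4))
i=ctrl.get_image('wrist');cv2.imwrite('pics/w2.png',i['pixels'][:,:,::-1])
print(tool([.638,-.117,.062],np.radians(83.4)))"
```

```text
5.25 [ 0.6364 -0.1172  0.1249]
(array([ 0.009, -0.003,  0.207]), array([ 0.   ,  0.004, -0.001]))
```

View pics/w2.png

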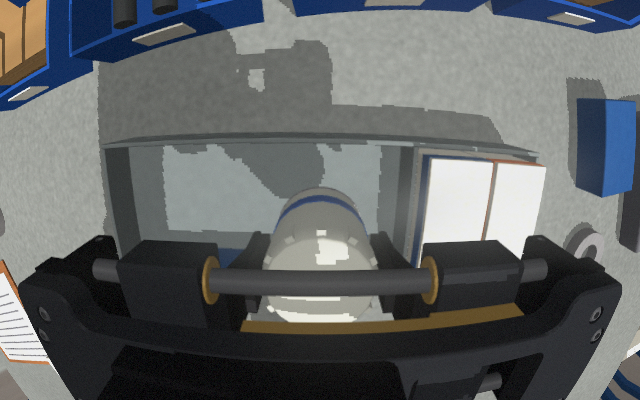

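Wrist view: the filter hangs upright between the fingers. The bay spans about u 130–410 behind it, with the cartons right of 415, so it is over the bay and clear of the divider. Lowering.

Request:
jog_arm:
  moves: [0.006, -0.002, 0.04, 0, 0, 0, -1, 0.006, -0.002, 0.09, 0, 0, 0, -1, 0.006, -0.002, 0.14, 0, 0, 0, -1, 0.006, -0.002, 0.18, 0, 0, 0, -1, 0.006, -0.002, 0.2, 0, 0, 0, -1, 0.006, -0.002, 0.205, 0, 0, 0, -1, 0.006, -0.002, 0.21, 0, 0, 0, -1, 0.006, -0.002, 0.21, 0, 0, 0, -1]

```text
time: 6.3
position: [0.6396, -0.1164, 0.0639]
tool_rot: [3.136, -0.181, 0.001]
ft_force: [0.1, 0.4, -3.4]
grip_width: 0.659
grip_force: 25.0
```

Request:
jog_arm:
  moves: [0, 0, 0.005, 0, 0, 0, -1, 0, 0, 0.01, 0, 0, 0, -1, 0, 0, 0.01, 0, 0, 0, -1, 0, 0, 0.01, 0, 0, 0, -1, 0, 0, 0.01, 0, 0, 0, 1, 0, 0, 0.01, 0, 0, 0, 1, 0, 0, 0.01, 0, 0, 0, 1, 0, 0, 0.01, 0, 0, 0, 1]

```text
time: 7.3
position: [0.6395, -0.1164, 0.0607]
tool_rot: [3.136, -0.181, 0.0]
ft_force: [0.3, -0.3, 0.3]
grip_width: 0.975
grip_force: 0.0
```

Request:
jog_arm:
  moves: [0, 0, 0, 0, 0, 0, 1, 0, 0, -0.04, 0, 0, 0, 1, 0, 0, -0.1, 0, 0, 0, 1, 0, 0, -0.18, 0, 0, 0, 1, 0, 0, -0.26, 0, 0, 0, 1, 0, 0, -0.33, 0, 0, 0, 1, 0, 0, -0.36, 0, 0, 0, 1, 0, 0, -0.37, 0, 0, 0, 1]

```text
time: 8.3
position: [0.6395, -0.1163, 0.1722]
tool_rot: [3.136, -0.181, 0.001]
ft_force: [0.0, 0.4, -0.4]
grip_width: 1.001
grip_force: 0.0
```

```bash
python3 -c "
from h import *
print(tool([.466,.060,.15],np.radians(83.4)))"
```

```text
(array([-0.642, -0.517,  0.073]), array([ 0.   , -0.001,  0.   ]))
```

Request:
jog_arm:
  moves: [-0.06, -0.05, 0, 0, 0, 0, 1, -0.18, -0.14, 0, 0, 0, 0, 1, -0.31, -0.25, 0.01, 0, 0, 0, 1, -0.44, -0.36, 0.03, 0, 0, 0, 1, -0.56, -0.45, 0.05, 0, 0, 0, 1, -0.62, -0.5, 0.07, 0, 0, 0, 1, -0.642, -0.517, 0.073, 0, 0, 0, 1, -0.642, -0.517, 0.073, 0, 0, 0, 1]

```text
time: 9.3
position: [0.4659, 0.0595, 0.1495]
tool_rot: [3.136, -0.181, -0.0]
ft_force: [0.2, 0.1, 0.4]
grip_width: 1.001
grip_force: 0.0
```

```bash
python3 -c "
from h import *
from bench import ctrl
s=ctrl.get_state();print(s['time'],s['position'].round(4))
i=ctrl.get_image('wrist');cv2.imwrite('pics/w3.png',i['pixels'][:,:,::-1])
T=np.array(i['tool_from_camera']); r=R.from_rotvec(s['tool_rot'])
for p in ([.466,.06,.082],[.466+.029,.06,.082],[.466,.06+.029,.082]):
    q=r.inv().apply(np.array(p)-s['position']); c=np.linalg.inv(T)@np.r_[q,1]; c=c[:3]*[1,-1,-1]
    th=np.arctan2(np.hypot(*c[:2]),c[2]); print(np.array([i['cx'],i['cy']])+i['fx']*th*c[:2]/np.hypot(*c[:2]))
print(tool([.466,.06,.039],np.radians(83.4)))"
```

```text
9.3 [0.4659 0.0595 0.1495]
[318.08267057 210.83261924]
[313.63362335 174.89142307]
[281.75650504 214.7752278 ]
(array([-0.002, -0.003,  0.369]), array([ 0.   , -0.   , -0.001]))
```

View pics/w3.png

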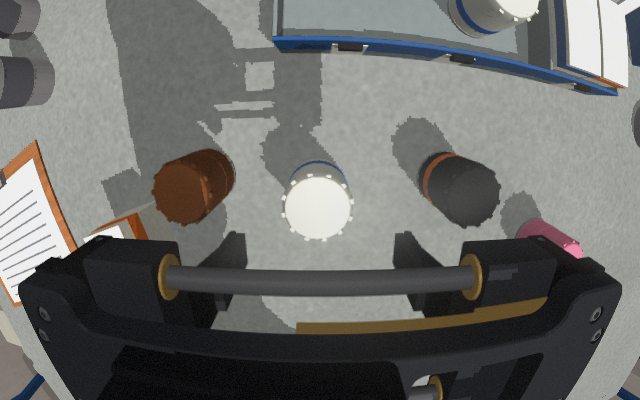

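Wrist view: filter A top is centred at (317,207), so A ≈ (0.469,0.061). Brown and black are clear of the fingers, and B stands upright in the bay.

Request:
jog_arm:
  moves: [0.01, -0.005, 0.06, 0, 0, 0, 1, 0.01, -0.005, 0.15, 0, 0, 0, 1, 0.01, -0.005, 0.24, 0, 0, 0, 1, 0.01, -0.005, 0.32, 0, 0, 0, 1, 0.01, -0.005, 0.367, 0, 0, 0, 1, 0.01, -0.005, 0.367, 0, 0, 0, 1, 0.01, -0.005, 0.367, 0, 0, 0, -1, 0.01, -0.005, 0.367, 0, 0, 0, -1]

```text
time: 10.35
position: [0.4699, 0.061, 0.0404]
tool_rot: [3.136, -0.181, 0.003]
ft_force: [-0.3, -0.2, 0.8]
grip_width: 0.855
grip_force: 0.0
```

Request:
jog_arm:
  moves: [0, 0, 0, 0, 0, 0, -1, 0, 0, 0, 0, 0, 0, -1, 0, 0, 0, 0, 0, 0, -1, 0, 0, -0.05, 0, 0, 0, -1, 0, 0, -0.12, 0, 0, 0, -1, 0, 0, -0.2, 0, 0, 0, -1, 0, 0, -0.26, 0, 0, 0, -1, 0, 0, -0.29, 0, 0, 0, -1]

```text
time: 11.35
position: [0.4694, 0.0611, 0.1279]
tool_rot: [3.136, -0.181, 0.002]
ft_force: [0.2, 0.6, -3.0]
grip_width: 0.66
grip_force: 25.0
```

```bash
python3 -c "
from h import *
print(tool([.650,-.005,.125],np.radians(83.4)))"
```

```text
(array([0.623, 0.15 , 0.011]), array([ 0.   , -0.002,  0.   ]))
```

Request:
jog_arm:
  moves: [0.05, 0.01, -0.03, 0, 0, 0, -1, 0.15, 0.03, -0.03, 0, 0, 0, -1, 0.28, 0.06, -0.03, 0, 0, 0, -1, 0.41, 0.1, -0.03, 0, 0, 0, -1, 0.53, 0.13, -0.03, 0, 0, 0, -1, 0.6, 0.145, -0.02, 0, 0, 0, -1, 0.623, 0.15, 0, 0, 0, 0, -1, 0.623, 0.15, 0.01, 0, 0, 0, -1]

```text
time: 12.35
position: [0.6485, -0.0049, 0.1223]
tool_rot: [-3.136, 0.18, 0.004]
ft_force: [-0.1, -0.2, -2.3]
grip_width: 0.665
grip_force: 25.0
```

```bash
python3 -c "
from h import *
print(tool([.650,-.005,.0605],np.radians(83.4)))"
```

```text
(array([ 0.006, -0.   ,  0.206]), array([-0.   ,  0.002,  0.   ]))
```

Request:
jog_arm:
  moves: [0, 0, 0.04, 0, 0, 0, -1, 0, 0, 0.09, 0, 0, 0, -1, 0, 0, 0.14, 0, 0, 0, -1, 0, 0, 0.18, 0, 0, 0, -1, 0, 0, 0.195, 0, 0, 0, -1, 0, 0, 0.2, 0, 0, 0, -1, 0, 0, 0.205, 0, 0, 0, -1, 0, 0, 0.205, 0, 0, 0, -1]

```text
time: 13.35
position: [0.6498, -0.0052, 0.0624]
tool_rot: [3.136, -0.181, 0.001]
ft_force: [-0.5, 0.6, -2.0]
grip_width: 0.661
grip_force: 25.0
```

Request:
jog_arm:
  moves: [0, 0, 0.004, 0, 0, 0, -1, 0, 0, 0.006, 0, 0, 0, -1, 0, 0, 0.006, 0, 0, 0, -1, 0, 0, 0.006, 0, 0, 0, -1, 0, 0, 0.006, 0, 0, 0, 1, 0, 0, 0.006, 0, 0, 0, 1, 0, 0, 0.006, 0, 0, 0, 1, 0, 0, 0.006, 0, 0, 0, 1]

```text
time: 14.35
position: [0.6496, -0.0051, 0.0604]
tool_rot: [3.136, -0.181, 0.0]
ft_force: [0.9, 0.1, 0.3]
grip_width: 0.977
grip_force: 0.0
```

Request:
jog_arm:
  moves: [0, 0, 0, 0, 0, 0, 1, 0, 0, -0.04, 0, 0, 0, 1, 0, 0, -0.1, 0, 0, 0, 1, 0, 0, -0.2, 0, 0, 0, 1, 0, 0, -0.3, 0, 0, 0, 1, 0, 0, -0.4, 0, 0, 0, 1, 0, 0, -0.5, 0, 0, 0, 1, 0, 0, -0.55, 0, 0, 0, 1]

```text
time: 15.35
position: [0.6505, -0.0048, 0.2288]
tool_rot: [3.136, -0.181, 0.007]
ft_force: [0.8, -0.0, -1.3]
grip_width: 1.0
grip_force: 0.0
```

```bash
python3 -c "
from h import *
from bench import ctrl
i=ctrl.get_image('scene');cv2.imwrite('pics/s2.png',i['pixels'][:,:,::-1])
s=ctrl.get_state();print(s['time'],s['position'].round(3))"
```

```text
15.4 [ 0.651 -0.005  0.23 ]
```

View pics/s2.png

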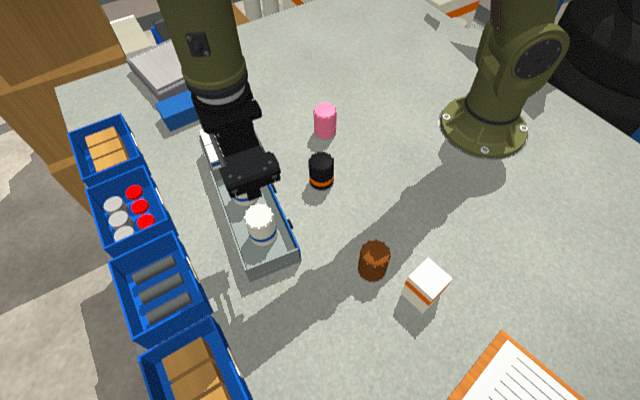

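The scene view shows filter A upright in the bay at (260,225) and B behind it at about (243,195), partly hidden by the gripper but seen upright in the earlier wrist view. Black still stands at (321,171), and the arm is clear.

```bash
python3 -c "
from bench import ctrl
print(ctrl.close_job())"
```

```text
the job is handed in; nothing more can be done
None
```

Both white filters were set down upright, side by side in the empty bay; the black filter was left standing where it was, and I handed the job in at about 15 s (no verdict was returned).

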